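Thread a coil spring over a spring rod with toothed collars

ROBOT

A 6-joint arm with a two-finger parallel gripper is mounted at the origin on a cart in front of the work surface, level with it; the furniture and walls round the work are solid. World frame = base frame: x ahead of the robot, y to its left, z up, the work surface at z = 0. Lengths are in m, angles in rad, forces in N, time in s.
With the tool pointing down it reaches from about 0.35 to 0.875 m from the base axis. Payload 15.5 kg.
Tool frame: the origin (TCP) lies midway between the tips of the shut fingers; the grasp point (between the pads) lies 19 mm behind it (bot.grip_depth is the z of the grasp point in the tool frame, in m); z points along the fingers, y is the direction in which the jaws open and shut (so a half turn about z gives the same grasp; the last joint's range is limited). The gripper opens to 85 mm and grips with 20 to 120 N. Pads are 22 mm wide; open, the fingers measure 114 mm over their backs; the gripper's body (76 mm by 85 mm) begins 54 mm behind the grasp point. The pads swing forward as they close: fully open they stand 13 mm farther back than shut.
Start: joints at [1.248, 0.494, 1.345, -0, 1.302, -0.096], TCP at [0.141, 0.609, 0.231] pointing down, gripper open.
Joint ranges: [-2.91, 2.91], [-0.82, 2.16], [0.22, 2.67], [-1.22, 4.37], [0.12, 2.79], [-3.08, 3.08]. Speed limits (rad/s): [1.89, 1.89, 2.57, 3.01, 3.01, 3.01].

INTERFACE

Orientations are given as a unit quaternion [x, y, z, w].
In Python, from plant import monitor, camera, get_calibration, bot gives the robot as it stands.
- The arm moves only by the shell command python3 -m handwheel 'ROWS' [FORCE]. ROWS is JSON, a list that holds one entry, the list of rows, each a list of 5 numbers: the closure, from -1 (fully open) to 1 (shut), so that 0 is half open, then the shift along the tool's x, y, z in cm, then the turn about the tool's z in degrees. In form: [[[claw, dx, dy, dz, turn], ...]]. A call has 1 to 8 rows; each row shifts and turns the pose as measured when the row begins, along the tool's axes as they then stand; what a row does not reach is not made up. A row lasts 1/12 s, in which the tool goes at most 41.7 mm and 7.16 degrees, less where a joint would pass 70% of its speed; a pose out of reach is approached as far as the arm can. A call is refused whole if a number of a shift passes 4.17 or a number of a turn 7.16, either way. A call with a gripper value outside its range is refused whole. The fingers move at their own pace and stop on an object; FORCE is the grip in N (left out, the last holds). Time passes only in rows, so rows that do not move let the fingers close. It gives the time, the measured TCP pose, the force and the opening at its end, in the units of the state.
- monitor.observe(): the state, without advancing time (a new reading comes with each control period).
- camera(name): name is "scene" or "side" or "wrist"; returns the picture (384x512x3 uint8, blue, green, red); there is no depth.
- get_calibration(name): a dict with "vertical_fov" (degrees; the focal length in pixels is half the picture's height over the tangent of half this angle, whatever the lens; pixels are square), "cx", "cy" (the principal point, pixels), "world_from_camera" (4x4, takes a point from camera to world coordinates). Camera axes: x right, y up, looking along -z (the intrinsics and any distortion apply to the point x, -y, -z); pixel columns grow to the right and rows downward; lengths in m; the calibration is good to about 2 mm. A picture is of the moment at which its call begins: read the wrist's pose just before it. get_calibration takes no time and is no camera call; for the wrist camera it gives the pose at the moment of the call.
- bot.job_done(): hands the job in, once; it reports no verdict.
The state is a dict: "clock": time; "q": joint angles; "qvel": joint speeds; "effort": joint torques, N m; "position": TCP position; "tool_rot": TCP orientation; "wrist_force": force on the tool from outside, world axes, zero at the start; "moment": the same for the moment, N m; "opening": finger opening in m.
Only numpy, scipy, OpenCV 4.12 (cv2) and the standard library are available. Lean on these libraries where they do the work, as an engineer would, in place of code of your own. Each camera call takes 0.05 s, during which the arm holds its last target.

TASK

Pick up the steel coil spring and thread it, bent wire end downward as it stands, over the upright spring rod until it sits fully home on the round seat at the foot of the rod, then let go of it. The bent end snags on the two brass toothed collars: press only lightly and twist the spring a little until it slips through a gap, never forcing it. Leave the tin, the tape roll, the dish and the blue screwdriver where they are.

Things in the scene. Friction and masses are not known exactly. Their poses are not given: they have to be found in the camera images.
- spring: Loose stiff steel compression spring, about 65 g, standing upright on the bench: 37 mm outside diameter, 31 mm bore, 60 mm long, 3 mm wire; it does not compress. Origin at the centre of its lower end, z up along its axis. The topmost 15 mm are closely wound and good to grip across the diameter.
- spring_tang (a point): Inner tip of the spring's bent wire end: at the very bottom (1.5 mm above its lower end) the 3 mm wire is bent inward as a radial tang on the spring's +x side, reaching to 8 mm from the axis. It cannot pass a collar tooth, only the gap between two teeth.
- post: Fixed grey base plate 90 x 90 x 12 mm with an upright steel rod in its middle. Origin at the centre of the plate's underside, on the rod axis, z up. Rod 11 mm in diameter, rounded top 88 mm above the origin. Two brass collars, 26 mm in diameter and 8 mm high, stand on it: the upper from 62 to 70 mm, the lower from 34 to 42 mm above the origin.
- collars (a point): Point on the rod axis at the top face of the upper collar, 70 mm above the post's origin. Each collar has a 13 mm hub and three teeth (68 degrees each) with three gaps (52 degrees each, every 120 degrees). They are locked at angles that differ each time and are not measured. The gaps of the two are never in line: turn the spring 30 to 90 degrees more, either way, between them.
- seat (a point): Centre of the round black nylon seat (48 mm in diameter) at the foot of the rod, 18 mm above the post's origin, on the rod axis: the spring's lower end must rest on it. The spring's top then stands 10 mm below the rod top. Between the lower collar and the seat nothing obstructs the tang.
- grease_tin: Bystander: small white tin with red lid, 66 mm in diameter, 36 mm high, origin under its centre.
- tape_roll: Bystander: roll of black tape lying flat, 67 mm in diameter, 19 mm high, origin under its centre.
- parts_dish: Bystander: shallow metal dish, 110 mm in diameter, 24 mm high, origin under its centre.
- screwdriver_blue: Bystander: screwdriver with yellow and blue handle, 150 mm long along its x axis, origin under its centre.
Not all that is in view belongs to the job. Of the things that look like the spring, take the one that is farthest from the robot's base at the start. Several things have the shape of the post; the one meant has the colours described above.

How it is judged:
At the end, for the whole second after the job is handed in: The spring stands upright (within 0.08 rad) round the rod, bent end down, its lower end resting on the seat (within 3 mm in height, 5 mm sideways), at rest and released (z of spring in the frame of seat between -0.003 and 0.003 m and horizontal distance between spring and seat below 0.005 m and angle between spring's own z axis and vertical below 0.08 rad and linear speed of spring below 0.02 m/s); the robot touches nothing.
It fails at once if the spring is forced against the rod, its collars or its seat with more than 35 N (contact force between spring and post above 35 N).
It fails at once if a bystander (tin, tape roll, dish or blue screwdriver) is moved by more than 15 mm (distance of any of grease_tin, tape_roll, parts_dish, screwdriver_blue from where it was at the start of the episode above 0.015 m).
It also fails if it takes over 72 s, if anything falls off the work surface, if the arm or the gripper's body presses on something with over 40 N, if the wrist force passes 120 N, or if a joint passes its speed limit or range.

## Working session

There is one attempt and no reset: what is moved stays moved. The work goes in short steps, Python scripts to look and compute and a shell command to move; the robot and the scene stay as the last step left them, time stands still between calls to the robot, and variables do not carry over. Pictures are saved under pics/ and viewed, and the job is handed in when it is done.

```bash
mkdir -p pics; ls; python3 - <<'E'
from plant import monitor, camera, get_calibration, bot
import cv2
print(monitor.observe())
for n in ["scene","side","wrist"]:
    c=get_calibration(n); print(n,c)
    cv2.imwrite(f"pics/{n}0.png",camera(n))
E
```

```text
pics
{'clock': 0.0, 'q': array([ 1.24846617e+00,  4.94172720e-01,  1.34613445e+00,  5.43691374e-06,
        1.30247731e+00, -9.55038407e-02]), 'qvel': array([-2.00185258e-03, -4.06494931e-04, -6.89179022e-05, -1.47020623e-03,
        2.79697175e-04,  1.20828947e-05]), 'effort': array([-3.25138772e-04, -8.82152510e+01, -3.83857584e+01, -2.57453812e-04,
        1.00884709e-02, -8.44917480e-06]), 'position': array([0.14043887, 0.6086542 , 0.23070563]), 'tool_rot': array([ 1.13170884e-01,  9.93575360e-01, -5.82410609e-04, -1.26156175e-04]), 'wrist_force': array([0.49602691, 0.5285879 , 0.13007285]), 'moment': array([ 0.01375373,  0.04129052, -0.04210584]), 'opening': 0.0852507150289401}
scene {'vertical_fov': 51.24265440848529, 'cx': 255.88953492173422, 'cy': 188.76116591480007, 'world_from_camera': array([[ 0.84464312,  0.38438446, -0.37259441,  0.12797104],
       [-0.53519619,  0.59078005, -0.60377477, -0.72433724],
       [-0.01196029,  0.70938531,  0.7047194 ,  0.88130005],
       [ 0.        ,  0.        ,  0.        ,  1.        ]])}
side {'vertical_fov': 44.264665547097444, 'cx': 249.51964391113574, 'cy': 186.3654798990042, 'world_from_camera': array([[-0.99769541, -0.02384879,  0.06352247,  0.6139962 ],
       [ 0.06781577, -0.38099915,  0.92208496,  1.00060859],
       [ 0.0022114 ,  0.92426776,  0.38173843,  0.48654929],
       [ 0.        ,  0.        ,  0.        ,  1.        ]])}
wrist {'vertical_fov': 59.535920535020146, 'cx': 261.1585613867924, 'cy': 192.37981566293894, 'world_from_camera': array([[ 2.24288857e-01, -9.23410124e-01, -3.11461477e-01,
         5.99018540e-02],
       [ 9.74522226e-01,  2.12207064e-01,  7.26263967e-02,
         6.27506278e-01],
       [-9.69624649e-04, -3.19815423e-01,  9.47479369e-01,
         3.73209100e-01],
       [ 0.00000000e+00,  0.00000000e+00,  0.00000000e+00,
         1.00000000e+00]])}
```

View pics/scene0.png

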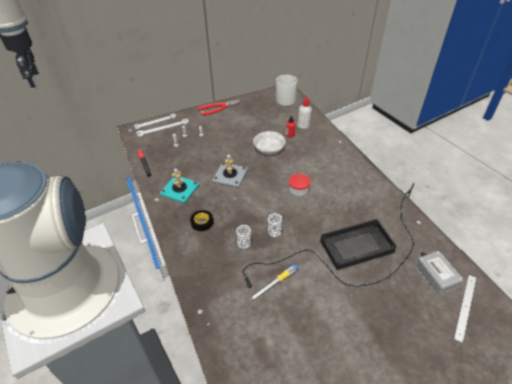

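View pics/side0.png

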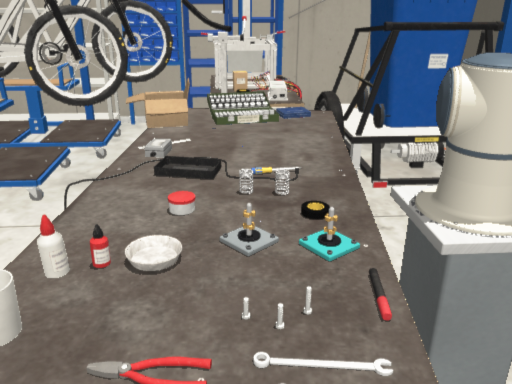

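View pics/wrist0.png

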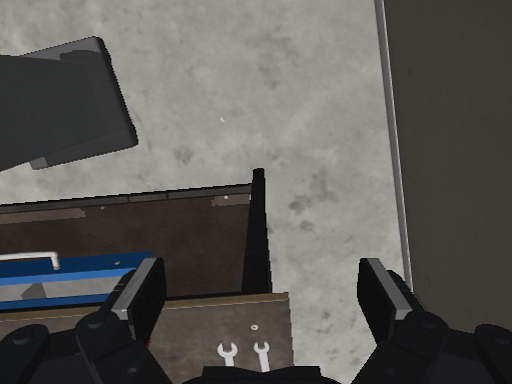

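```bash
cat > h.py <<'E'
from plant import monitor, camera, get_calibration, bot
import cv2, numpy as np
def ray(n,u,v,c=None):
    c=c or get_calibration(n); f=192/np.tan(np.radians(c["vertical_fov"]/2))
    T=np.array(c["world_from_camera"]); d=T[:3,:3]@np.array([(u-c["cx"])/f,-(v-c["cy"])/f,-1]); return T[:3,3],d
def onz(n,u,v,z,c=None):
    o,d=ray(n,u,v,c); return o+d*(z-o[2])/d[2]
def proj(n,p,c=None):
    c=c or get_calibration(n); f=192/np.tan(np.radians(c["vertical_fov"]/2)); T=np.array(c["world_from_camera"])
    q=T[:3,:3].T@(np.array(p)-T[:3,3]); return np.array([c["cx"]-f*q[0]/q[2], c["cy"]+f*q[1]/q[2]])
def tri(rs):
    A=0;b=0
    for o,d in rs:
        d=d/np.linalg.norm(d);P=np.eye(3)-np.outer(d,d);A=A+P;b=b+P@o
    return np.linalg.solve(A,b)
def crop(img,x,y,w,h,s,fn):
    cv2.imwrite(fn,cv2.resize(img[y:y+h,x:x+w],None,fx=s,fy=s,interpolation=cv2.INTER_CUBIC))
E
python3 - <<'E'
from h import *
i=cv2.imread("pics/scene0.png"); crop(i,160,140,130,120,6,"pics/sc1.png")
i=cv2.imread("pics/side0.png"); crop(i,215,160,150,100,5,"pics/sd1.png")
E
```

```text
(no output)
```

View pics/sc1.png

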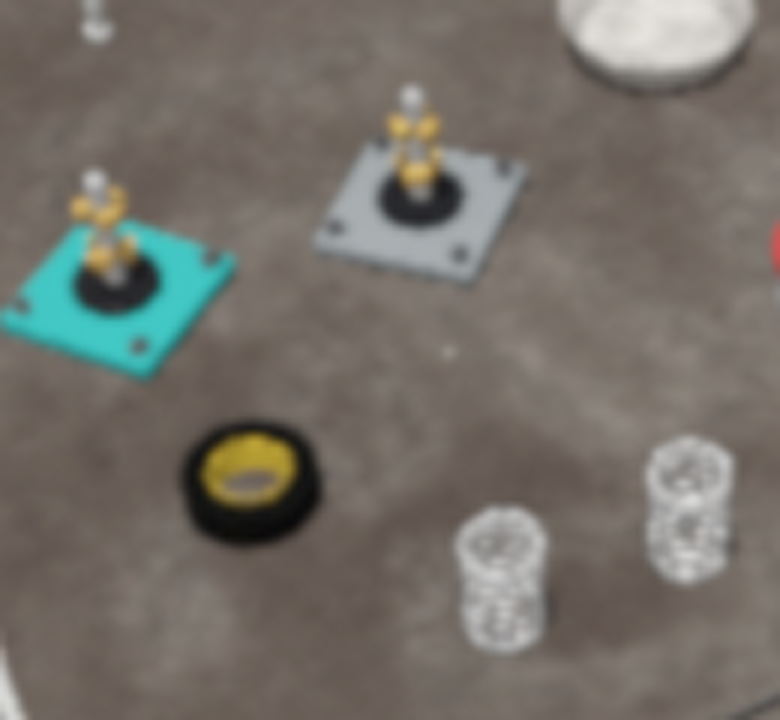

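View pics/sd1.png

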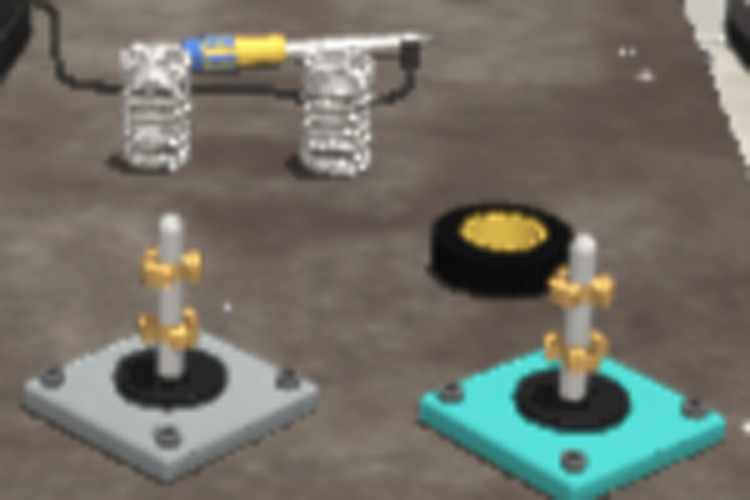

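```bash
python3 - <<'E'
from h import *
for nm,a,b,z in [("sprR",(275,218.8),(246,170.4),.06),("sprL",(243.7,230.8),(282.6,171),.06),("rodtop",(228.6,155),(249.2,203),.088),("seat",(230.2,173),(249.2,235.6),.018)]:
    p=onz("scene",*a,z);q=onz("side",*b,z);t=tri([ray("scene",*a),ray("side",*b)])
    print(nm,p.round(4),q.round(4),t.round(4),np.hypot(*t[:2]))
E
```

```text
sprR [ 0.5438 -0.1462  0.06  ] [ 0.5448 -0.1379  0.06  ] [ 0.5447 -0.1446  0.0576] 0.5635327163819303
sprL [ 0.4512 -0.1359  0.06  ] [ 0.4511 -0.1276  0.06  ] [ 0.4511 -0.1342  0.0578] 0.4706452726330291
rodtop [0.5559 0.1256 0.088 ] [0.5543 0.1265 0.088 ] [0.5551 0.1256 0.0879] 0.5690918013869068
seat [0.5539 0.1203 0.018 ] [0.5548 0.1359 0.018 ] [0.5552 0.1254 0.0127] 0.5692195133822653
```

```bash
python3 -m handwheel '[[[-1,-3.2,-2.36,0,0],[-1,-3.2,-2.36,0,0],[-1,-3.2,-2.36,0,0],[-1,-3.2,-2.36,0,0],[-1,-3.2,-2.36,0,0],[-1,-3.2,-2.36,0,0],[-1,-3.2,-2.36,0,0],[-1,-3.2,-2.36,0,0]]]'; python3 - <<'E'
from h import *
a=onz("scene",290,270,.01);b=onz("scene",255,297,.01);c=onz("scene",245,283,.005);print("sd",a,b,c, "tape",onz("scene",202,221,.0),"tin",onz("scene",299,190,0),"dish",onz("scene",269,144,0))
E
```

```text
clock: 0.82
position: [0.3496, 0.3626, 0.2285]
tool_rot: [0.108, 0.994, -0.0, -0.001]
wrist_force: [0.8, 1.0, -0.8]
opening: 0.0856
sd [ 0.50385591 -0.27489248  0.01      ] [ 0.38727293 -0.29160242  0.01      ] [ 0.38857547 -0.24236049  0.005     ] tape [0.39221958 0.00395144 0.        ] tin [ 0.70333688 -0.04698034  0.        ] dish [0.75216332 0.19428462 0.        ]
```

```bash
python3 -m handwheel '[[[-1,-3.2,-2.4,0,0],[-1,-3.2,-2.4,0,0],[-1,-3.2,-2.4,0,0],[-1,-3.2,-2.4,0,0],[-1,-3.2,-2.4,0,0],[-1,-3.2,-2.4,0,0],[-1,-3.2,-2.4,0,0],[-1,-3,-2,0,0]]]'; python3 - <<'E'
from h import *
print(monitor.observe()['position'],monitor.observe()['q']); c=get_calibration("wrist"); i=camera("wrist"); cv2.imwrite("pics/w1.png",i)
for p in [(.555,.1255,.088),(.555,.1255,.018)]: print(proj("wrist",p,c))
np.save("c1.npy",c)
E
```

```text
clock: 1.48
position: [0.5633, 0.1106, 0.228]
tool_rot: [0.108, 0.994, -0.0, -0.001]
wrist_force: [1.2, 1.1, 0.5]
opening: 0.0852
[0.56333291 0.11059378 0.22800319] [ 8.98478252e-02  4.26423347e-01  1.47607824e+00  4.79873092e-06
  1.24181608e+00 -1.26423489e+00]
[275.88144546 166.49845098]
[273.18930941 150.41239413]
```

View pics/w1.png

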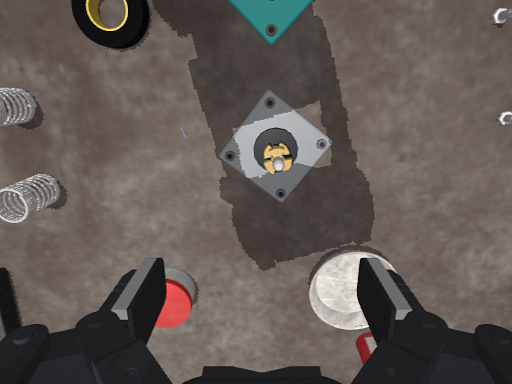

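```bash
python3 - <<'E'
from h import *
i=cv2.imread("pics/w1.png"); crop(i,215,85,125,125,6,"pics/w1a.png"); crop(i,0,70,100,170,4,"pics/w1b.png")
E
```

```text
(no output)
```

View pics/w1a.png

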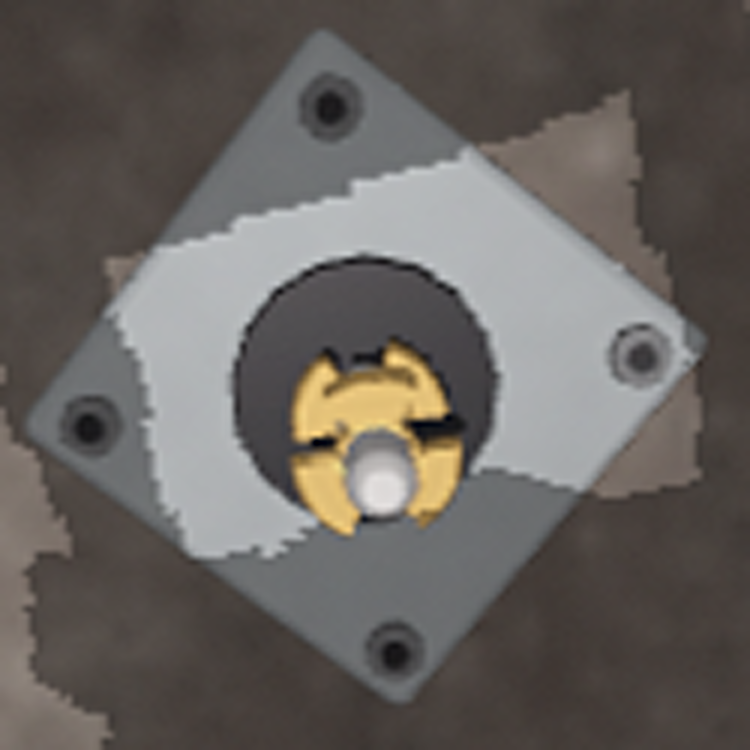

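View pics/w1b.png

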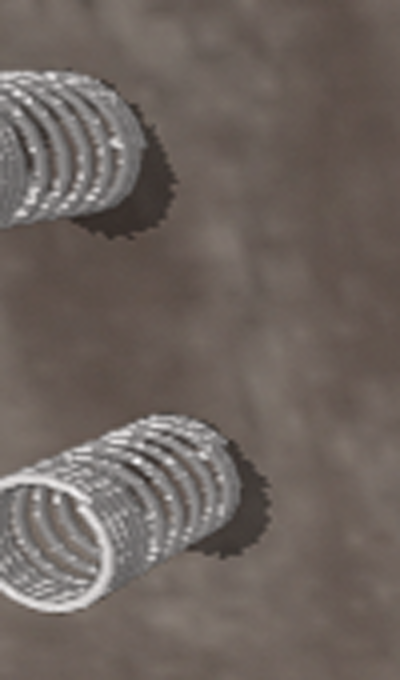

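```bash
python3 - <<'E'
from h import *
c=np.load("c1.npy",allow_pickle=True).item()
print(onz("wrist",278.3,166.3,.0855,c),onz("wrist",275.7,150.3,.013,c),onz("wrist",215+365/6,85+390/6,.018,c))
# collar angle
for p in [(375,460)]: print(onz("wrist",215+p[0]/6,85+p[1]/6,.07,c))
ctr=onz("wrist",278.3,166.3,.0855,c)[:2]
print(proj("wrist",[*ctr,.07],c),proj("wrist",[*ctr,.042],c))
for u,v,z in [(440,425,.07),(318,443,.07),(388,522,.07),(360,358,.042)]:
    p=onz("wrist",215+u/6,85+v/6,z,c)[:2]-ctr; print(np.degrees(np.arctan2(p[1],p[0])),np.hypot(*p))
# spring bottom spring R top centre in crop b (52,545)/4
print(onz("wrist",13,70+545/4,.06,c), [onz("wrist",a,b,.06,c) for a,b in [(28,211)]])
E
```

```text
[0.55591517 0.12757211 0.0855    ] [0.55648156 0.12812724 0.013     ] [0.55516785 0.12833535 0.018     ]
[0.55544583 0.12767397 0.07      ]
[277.49316596 162.17857108] [276.21547641 155.65194177]
108.79136374351813 0.011438650136397508
-122.11056609303652 0.009268557698881482
0.6578935416126501 0.009553567202237104
174.62918676329718 0.01109711847005435
[ 0.54600459 -0.13717734  0.06      ] [array([ 0.5538851 , -0.12483424,  0.06      ])]
```

```bash
python3 -m handwheel '[[[-1,-0.5,-3.6,0.6,0],[-1,-0.5,-3.6,0.6,0],[-1,-0.5,-3.6,0.6,0],[-1,-0.5,-3.6,0.6,0],[-1,-0.5,-3.6,0.6,0],[-1,-0.5,-3.6,0.6,0],[-1,-0.5,-3.4,0.6,0],[-1,0,0,0,0]]]'; python3 - <<'E'
from h import *
s=monitor.observe();print(s['position'],s['q'],s['qvel'].round(3)); c=get_calibration("wrist"); i=camera("wrist"); cv2.imwrite("pics/w2.png",i)
for p in [(.545,-.141,.06),(.545,-.141,0)]: print(proj("wrist",p,c))
np.save("c2.npy",c)
E
```

```text
clock: 2.2
position: [0.5487, -0.1565, 0.1832]
tool_rot: [0.11, 0.994, -0.001, 0.001]
wrist_force: [-0.8, -0.4, 0.2]
opening: 0.0854
[ 0.54865384 -0.15654109  0.18318655] [-3.82244653e-01  4.68330677e-01  1.54331053e+00 -6.38296756e-04
  1.12782164e+00 -1.73320617e+00] [ 0.04  -0.016  0.019  0.027  0.013  0.054]
[278.61256236 176.07662412]
[275.68101167 159.37626158]
```

View pics/w2.png

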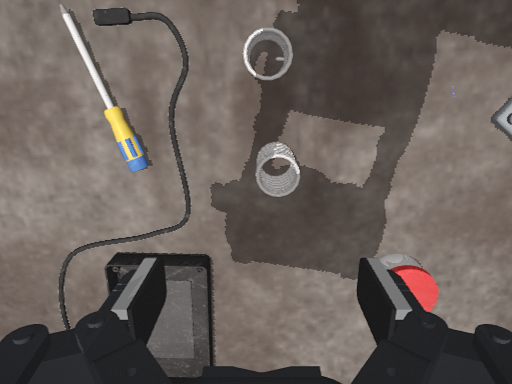

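```bash
python3 - <<'E'
from h import *
i=cv2.imread("pics/w2.png"); crop(i,240,125,75,85,8,"pics/w2a.png")
E
```

```text
(no output)
```

View pics/w2a.png

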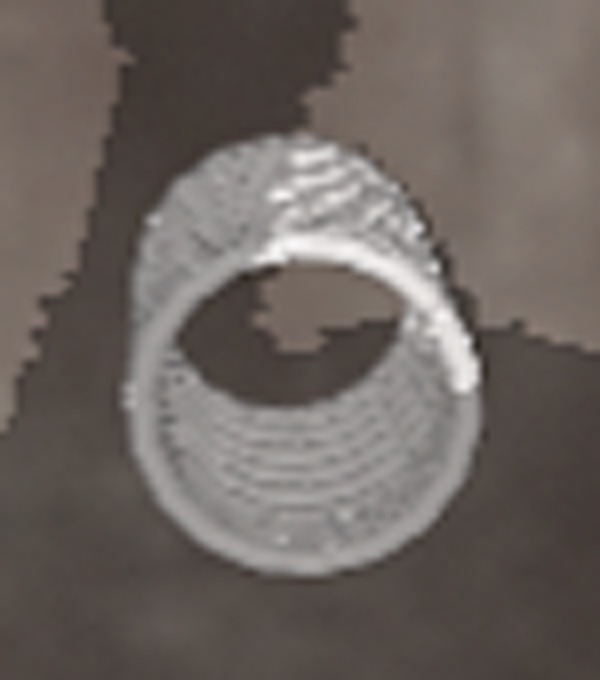

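```bash
python3 -m handwheel '[[[-1,-4.1,0,0,0],[-1,-4.1,0.5,0,0],[-1,0,0,0,0],[-1,0,0,0,0]]]'; python3 - <<'E'
from h import *
s=monitor.observe();print(s['position'],s['qvel'].round(3)); c=get_calibration("wrist"); i=camera("wrist"); cv2.imwrite("pics/w3.png",i)
p=proj("wrist",(.545,-.141,.06),c); print(p,proj("wrist",(.545,-.141,0),c))
np.save("c3.npy",c)
x,y=int(p[0])-40,max(0,int(p[1])-40); print(x,y);crop(i,x,y,80,80,8,"pics/w3a.png")
E
```

```text
clock: 2.58
position: [0.628, -0.165, 0.1809]
tool_rot: [0.111, 0.994, 0.001, -0.004]
wrist_force: [-1.0, -0.2, -0.4]
opening: 0.0854
[ 0.62797845 -0.16502701  0.18090887] [ 0.026  0.042 -0.075  0.01   0.012  0.018]
[267.65543418  75.33607016] [266.30606758  76.54626191]
227 35
```

View pics/w3a.png

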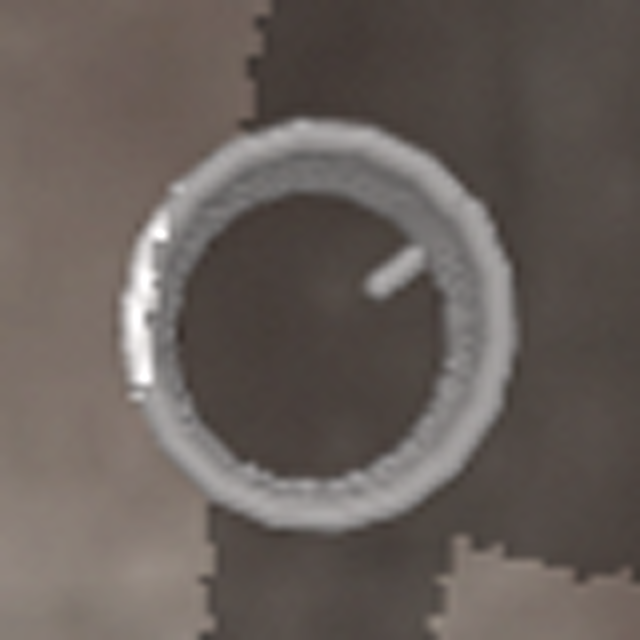

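```bash
python3 - <<'E'
from h import *
c=np.load("c3.npy",allow_pickle=True).item()
print(onz("wrist",267,75.5,.06,c))
C=np.array([.545,-.1417])
a,b=[onz("wrist",227+u/8,35+v/8,.0015,c)[:2] for u,v in [(372,290),(425,255)]]
print(a,b,np.hypot(*(a-C)),[np.degrees(np.arctan2(*(d)[::-1])) for d in (a-C,b-C,b-a)])
E
```

```text
[ 0.54500538 -0.14149951  0.06      ]
[ 0.54202353 -0.13371129] [ 0.53970788 -0.12711744] 0.008525191603022229 [np.float64(110.43464540030588), np.float64(109.94620564335274), np.float64(109.35037193878816)]
```

```bash
python3 -m handwheel '[[[-1,2.87,0.15,0,0],[-1,2.87,0.15,0,0],[-1,2.87,0.15,0.5,0],[-1,0,0,2.5,0],[-1,0,0,2.5,0],[-1,0,0,2.5,0],[-1,0,0,0,0],[-1,0,0,0,0]]]'; python3 - <<'E'
from h import *
s=monitor.observe();print(s['position'],s['tool_rot'],s['qvel'].round(3))
from scipy.spatial.transform import Rotation as R
r=R.from_quat(s['tool_rot']); print(r.as_matrix().round(4)); print("cm",r.inv().apply(np.array([.545,-.1415,.031])-s['position'])*100)
E
```

```text
clock: 3.3
position: [0.536, -0.1339, 0.1021]
tool_rot: [0.108, 0.994, 0.002, -0.003]
wrist_force: [-0.3, 0.4, 0.8]
opening: 0.0854
[ 0.53596255 -0.13385081  0.10214612] [ 0.10842451  0.99410002  0.00157026 -0.00261109] [ 0.005  0.017  0.039  0.002 -0.024 -0.   ]
[[-0.9765  0.2156 -0.0049]
 [ 0.2156  0.9765  0.0037]
 [ 0.0055  0.0026 -1.    ]]
cm [-1.08672795 -0.570287    7.10727461]
```

```bash
python3 -m handwheel '[[[-1,-1.0,-0.55,0,0],[-1,0,0,0,0],[-1,0,0,0,0]]]'; cat >> h.py <<'E'
from scipy.spatial.transform import Rotation as R
def rel(x,y,z,k=1):
    s=monitor.observe(); r=R.from_quat(s['tool_rot'])
    print("pos",s['position'].round(4),"rpy M",r.as_matrix()[:,0].round(4),"z",r.as_matrix()[:,2].round(4),"cm",(r.inv().apply(np.array([x,y,z])-s['position'])*100).round(2),"F",s['wrist_force'].round(1),"M",s['moment'].round(2),"op",round(s['opening'],4),"q6",s['q'][5].round(2),"t",s['clock'])
E
python3 -c "
from h import *
rel(.545,-.1415,.031)"
```

```text
clock: 3.55
position: [0.5458, -0.1415, 0.1054]
tool_rot: [0.108, 0.994, 0.001, -0.001]
wrist_force: [0.6, -0.1, 0.1]
opening: 0.0852
pos [ 0.5458 -0.1415  0.1054] rpy M [-0.9767  0.2148  0.0033] z [-0.0027  0.003  -1.    ] cm [ 0.05 -0.03  7.44] F [ 0.6 -0.1  0.1] M [-0.    0.04  0.  ] op 0.0852 q6 -1.72 t 3.55
```

```bash
python3 -m handwheel '[[[-1,0,0,2,0],[-1,0,0,2,0],[-1,0,0,1.5,0],[-1,0,0,1,0],[-1,0,0,0,0],[-1,0,0,0,0]]]'; 
python3 -c "
from h import *
rel(.545,-.1415,.031)"
```

```text
clock: 4.05
position: [0.5508, -0.1433, 0.0444]
tool_rot: [0.108, 0.994, -0.0, 0.004]
wrist_force: [1.1, -0.3, 0.6]
opening: 0.0858
pos [ 0.5508 -0.1433  0.0444] rpy M [-0.9765  0.2152 -0.0087] z [ 0.0087 -0.0012 -1.    ] cm [0.62 0.05 1.34] F [ 1.1 -0.3  0.6] M [-0.02 -0.03  0.04] op 0.0858 q6 -1.72 t 4.05
```

```bash
python3 -m handwheel '[[[-1,0.6,0.05,0.6,0],[-1,0,0,0.5,0],[-1,0,0,0,0],[-1,0,0,0,0]]]'; 
python3 -c "
from h import *
rel(.545,-.1415,.031)"
```

```text
clock: 4.38
position: [0.5457, -0.1418, 0.035]
tool_rot: [0.108, 0.994, -0.001, 0.006]
wrist_force: [0.3, 0.8, 0.1]
opening: 0.0856
pos [ 0.5457 -0.1418  0.035 ] rpy M [-0.9765  0.2151 -0.012 ] z [ 0.0118 -0.0024 -0.9999] cm [0.08 0.01 0.4 ] F [0.3 0.8 0.1] M [-0.02 -0.01 -0.02] op 0.0856 q6 -1.72 t 4.3833
```

```bash
python3 -m handwheel '[[[-1,0.1,0,0.3,0],[-1,0,0,0,0],[0.2,0,0,0,0],[0.2,0,0,0,0],[0.5,0,0,0,0],[1,0,0,0,0],[1,0,0,0,0],[1,0,0,0,0]]]' 40; 
python3 -c "
from h import *
rel(.545,-.1415,.031)"
```

```text
clock: 5.05
position: [0.5454, -0.1417, 0.0328]
tool_rot: [0.108, 0.994, -0.001, 0.007]
wrist_force: [0.2, 0.6, -0.7]
opening: 0.0361
pos [ 0.5454 -0.1417  0.0328] rpy M [-0.9765  0.2151 -0.0137] z [ 0.0134 -0.003  -0.9999] cm [0.05 0.01 0.18] F [ 0.2  0.6 -0.7] M [-0.02  0.02  0.04] op 0.0361 q6 -1.72 t 5.05
```

Gripped at 36 mm. Lift.

```bash
python3 -m handwheel '[[[1,0,0,-0.5,0],[1,0,0,-1.5,0],[1,0,0,-2.5,0],[1,0,0,-3,0],[1,0,0,-3,0],[1,0,0,-3,0],[1,0,0,0,0],[1,0,0,0,0]]]'; 
python3 -c "
from h import *
rel(.5557,.1275,.18)
c=get_calibration('wrist'); i=camera('wrist'); cv2.imwrite('pics/w4.png',i); np.save('c4.npy',c)
cv2.imwrite('pics/sc4.png',camera('side'))"
```

```text
clock: 5.72
position: [0.5424, -0.141, 0.1748]
tool_rot: [0.108, 0.994, -0.0, 0.005]
wrist_force: [0.4, -1.2, -0.9]
opening: 0.0358
pos [ 0.5424 -0.141   0.1748] rpy M [-0.9765  0.2151 -0.0108] z [ 0.0106 -0.0021 -0.9999] cm [ 4.47 26.51 -0.56] F [ 0.4 -1.2 -0.9] M [0.03 0.06 0.01] op 0.0358 q6 -1.72 t 5.7167
```

View pics/w4.png

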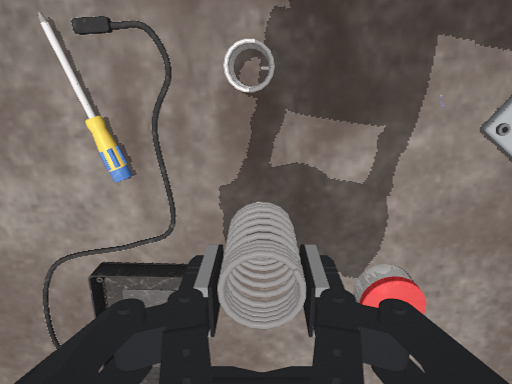

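View pics/sc4.png

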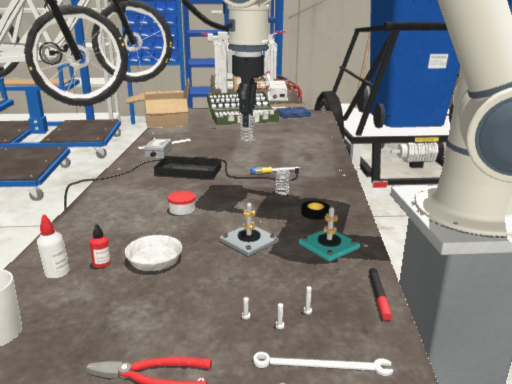

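```bash
python3 -m handwheel '[[[1,0.3,1.8,0,0],[1,0.6,3.6,0,0],[1,0.6,3.6,0,0],[1,0.6,3.6,0,0],[1,0.6,3.6,0,0],[1,0.6,3.6,0,0],[1,0.6,3.2,0,0],[1,0.2,1.5,0,0]]]';python3 -m handwheel '[[[1,0,0,0,0],[1,0,0,0,0]]]'; 
python3 -c "
from h import *
rel(.5557,.1275,.155)"
```

```text
clock: 6.48
position: [0.5513, 0.1134, 0.1633]
tool_rot: [0.112, 0.994, -0.001, -0.002]
wrist_force: [-0.7, -0.1, 0.6]
opening: 0.0358
clock: 6.65
position: [0.5498, 0.117, 0.1606]
tool_rot: [0.11, 0.994, -0.001, -0.004]
wrist_force: [-0.2, -0.0, -0.5]
opening: 0.0359
pos [0.5498 0.117  0.1606] rpy M [-0.9758  0.2185  0.0084] z [-0.0091 -0.0019 -1.    ] cm [-0.35  1.16  0.55] F [-0.2 -0.  -0.5] M [-0.   -0.   -0.01] op 0.0359 q6 -1.25 t 6.65
```

```bash
python3 -m handwheel '[[[1,-0.35,1.1,0,0],[1,0,0,0,0],[1,0,0,0,0],[1,0,0,0,0]]]'; 
python3 - <<'E'
from h import *
rel(.5557,.1275,.155)
for n in ['wrist','side','scene']:
    np.save(f'c5{n}.npy',get_calibration(n)); cv2.imwrite(f'pics/{n}5.png',camera(n))
crop(cv2.imread('pics/wrist5.png'),180,120,160,210,3.5,'pics/w5a.png')
crop(cv2.imread('pics/side5.png'),210,150,80,110,5,'pics/sd5a.png')
crop(cv2.imread('pics/scene5.png'),190,90,80,110,5,'pics/sc5a.png')
E
```

```text
clock: 6.98
position: [0.5554, 0.125, 0.1582]
tool_rot: [0.111, 0.994, -0.002, -0.006]
wrist_force: [0.1, 0.1, -0.8]
opening: 0.036
pos [0.5554 0.125  0.1582] rpy M [-0.9753  0.2207  0.0122] z [-0.0131 -0.0028 -0.9999] cm [0.02 0.25 0.32] F [ 0.1  0.1 -0.8] M [-0.04 -0.02 -0.02] op 0.036 q6 -1.23 t 6.9833
```

View pics/w5a.png

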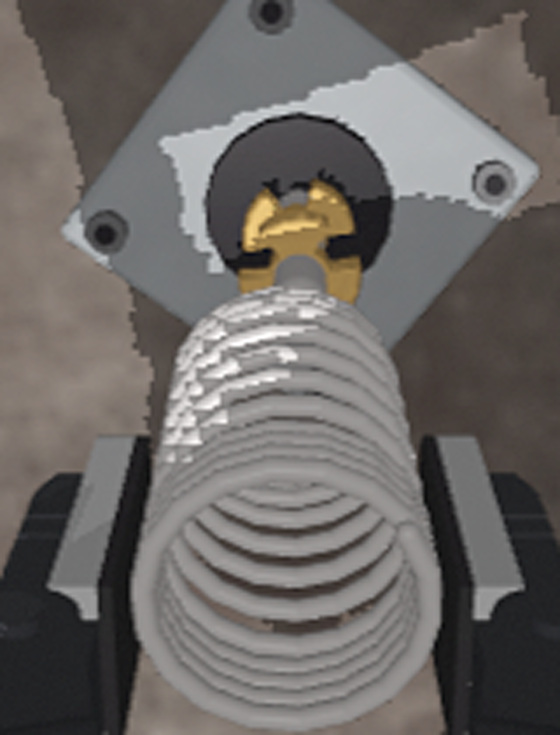

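View pics/sd5a.png

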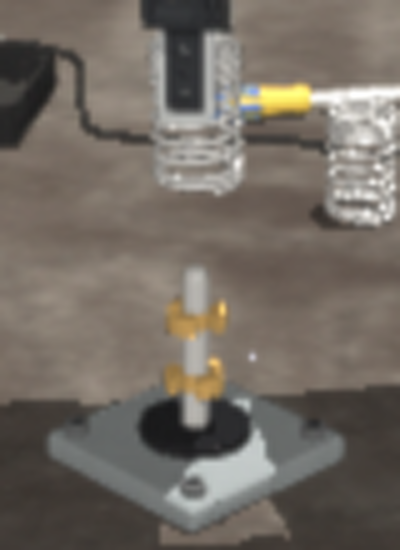

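View pics/sc5a.png

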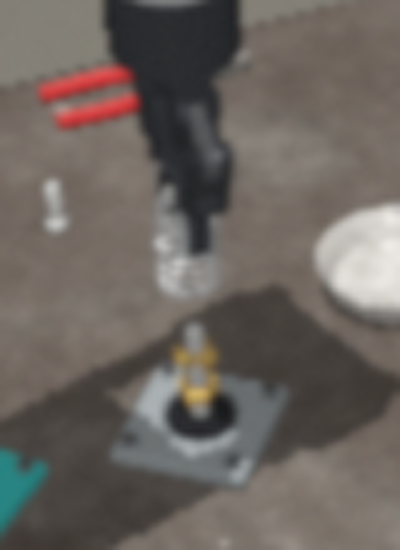

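```bash
python3 - <<'E'
from h import *
s=monitor.observe(); r=R.from_quat(s['tool_rot']); P=s['position']
c=np.load("c5wrist.npy",allow_pickle=True).item()
top=onz("wrist",180+287/3.5,120+598/3.5,P[2]-.0328+.06,c); print("top",top)
# in tool frame
t=r.inv().apply(top-P); print("tool-frame top",t*1000)
zt=r.as_matrix()[:,2]
def circ(p,rad,z):
    e=[proj("wrist",r.apply(np.array([t[0]+rad*np.cos(a),t[1]+rad*np.sin(a),z]))+P,c) for a in np.linspace(0,2*np.pi,60)]; e=(np.array(e)-[180,120])*3.5; return e.min(0),e.max(0)
print(circ(0,.0185,t[2]),circ(0,.0185,t[2]+.06))
bot=r.apply(t+[0,0,.06])+P; print("bot",bot)
# rod in same pic
for z in (.018,): print("seat",onz("wrist",180+299/3.5,120+207/3.5,z,c))
print("rodcollar ref", (proj("wrist",[.5557,.1275,.07],c)-[180,120])*3.5)
for n in("side","scene"):
    print(n,proj(n,bot),proj(n,top),proj(n,[.5557,.1275,.088]),proj(n,[.5557,.1275,.018]))
E
```

```text
top [0.55375961 0.12603699 0.1856877 ]
tool-frame top [  2.03813093   0.46097111 -27.18069708]
(array([125.64338443, 453.95052883]), array([448.38277642, 729.76082544])) (array([172.75569235, 271.15900815]), array([399.48939331, 478.51236286]))
bot [0.55299207 0.12587052 0.12569284]
seat [0.55489389 0.12833002 0.018     ]
rodcollar ref [297.59935984 278.944716  ]
side [249.89030837 185.76736985] [249.58225835 157.49775791] [248.57147864 203.22704361] [248.52314206 233.69549184]
scene [226.9650104  145.65989135] [225.86792659 129.31123296] [228.24103022 154.69145614] [229.56630241 171.50873857]
```

```bash
python3 - <<'E'
from h import *
crop(cv2.imread('pics/wrist5.png'),215,165,90,70,8,'pics/w5b.png')
crop(cv2.imread('pics/wrist5.png'),205,240,110,95,7,'pics/w5c.png')
E
```

```text
(no output)
```

View pics/w5b.png

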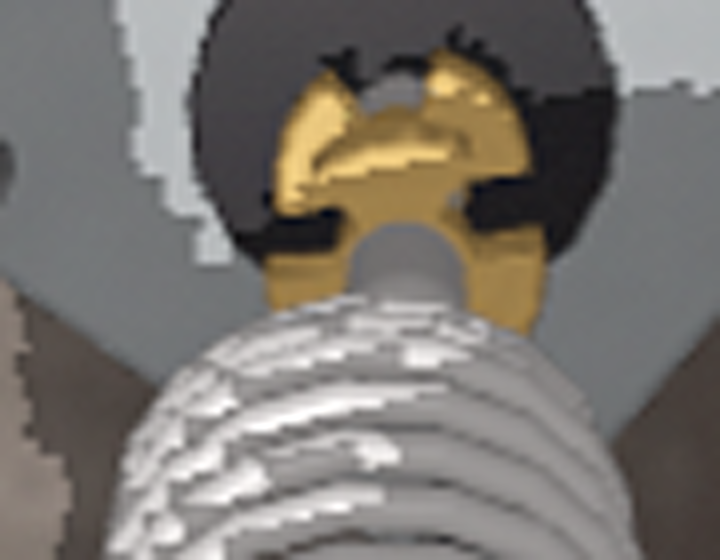

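View pics/w5c.png

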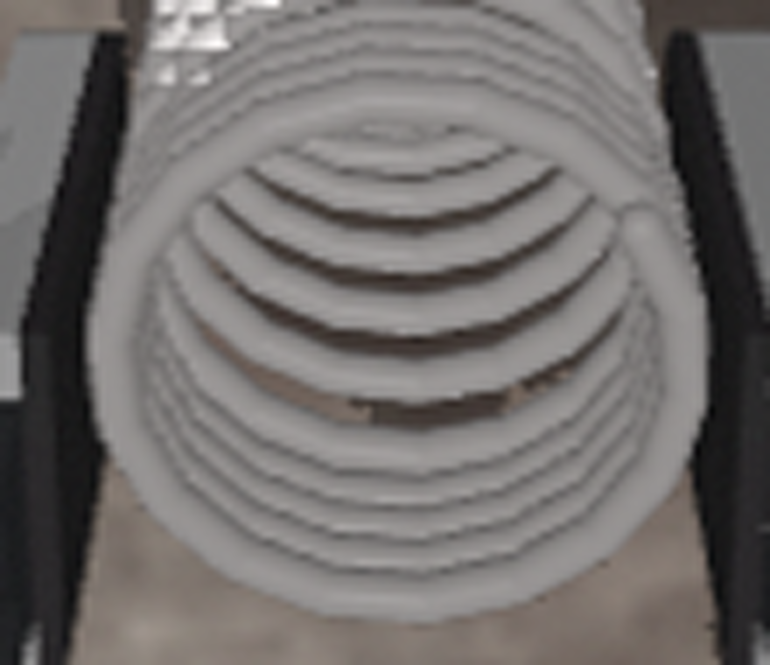

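```bash
python3 - <<'E'
from h import *
crop(cv2.imread('pics/side5.png'),230,150,40,65,9,'pics/sd5b.png')
crop(cv2.imread('pics/scene5.png'),210,120,40,65,9,'pics/sc5b.png')
E
```

```text
(no output)
```

View pics/sd5b.png

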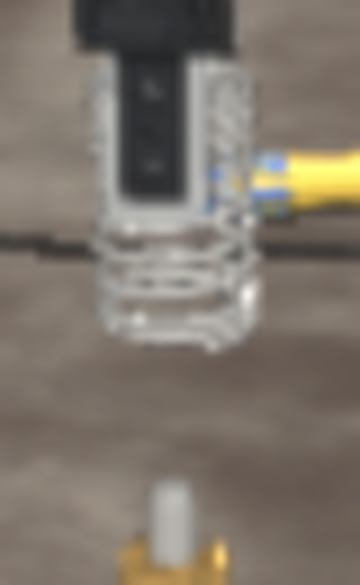

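View pics/sc5b.png

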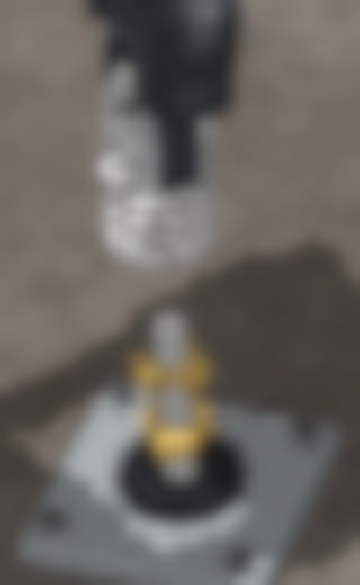

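```bash
python3 -m handwheel '[[[1,-0.1,0.1,0.5,0],[1,0,0,0.6,0],[1,0,0,0.6,0],[1,0,0,0.5,0],[1,0,0,0.3,0],[1,0,0,0,0],[1,0,0,0,0]]]'; 
python3 - <<'E'
from h import *
rel(.5566,.1258,.126)
E
```

```text
clock: 7.72
position: [0.5558, 0.1248, 0.1303]
tool_rot: [0.112, 0.994, -0.002, -0.007]
wrist_force: [1.2, 0.5, 0.3]
opening: 0.0358
pos [0.5558 0.1248 0.1303] rpy M [-0.975   0.222   0.0126] z [-0.0136 -0.0029 -0.9999] cm [-0.06  0.11  0.43] F [1.2 0.5 0.3] M [ 0.02 -0.04 -0.01] op 0.0358 q6 -1.23 t 7.7167
```

```bash
python3 -m handwheel '[[[1,-0.08,0.12,0,0],[1,0,0,0,0],[1,0,0,0,0]]]'; 
python3 - <<'E'
from h import *
rel(.5566,.1258,.126)
for n in ['wrist','side','scene']:
    np.save(f'c6{n}.npy',get_calibration(n)); cv2.imwrite(f'pics/{n}6.png',camera(n))
crop(cv2.imread('pics/wrist6.png'),205,160,110,75,7,'pics/w6a.png')
a=cv2.resize(cv2.imread('pics/side6.png')[165:235,230:270],None,fx=8,fy=8,interpolation=cv2.INTER_CUBIC)
b=cv2.resize(cv2.imread('pics/scene6.png')[125:195,210:250],None,fx=8,fy=8,interpolation=cv2.INTER_CUBIC)
cv2.imwrite('pics/ss6.png',np.hstack([a,b]))
E
```

```text
clock: 7.97
position: [0.5571, 0.126, 0.1304]
tool_rot: [0.112, 0.994, -0.002, -0.007]
wrist_force: [-0.4, 0.9, -0.8]
opening: 0.0358
pos [0.5571 0.126  0.1304] rpy M [-0.975   0.2219  0.0125] z [-0.0134 -0.0029 -0.9999] cm [ 0.04 -0.03  0.44] F [-0.4  0.9 -0.8] M [ 0.01  0.04 -0.03] op 0.0358 q6 -1.23 t 7.9667
```

View pics/ss6.png

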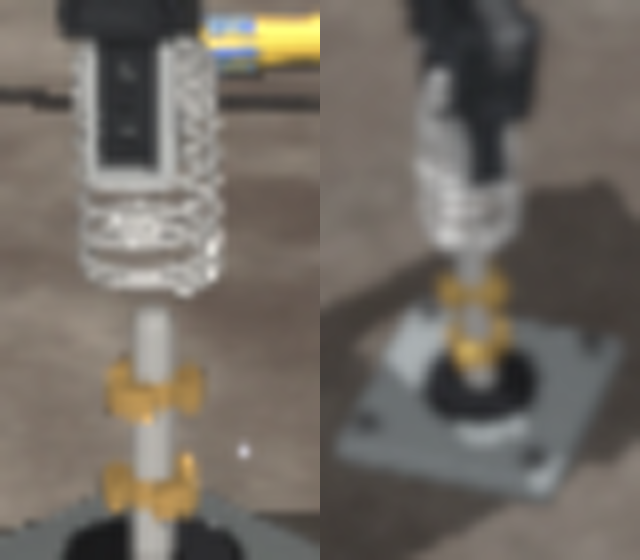

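View pics/w6a.png

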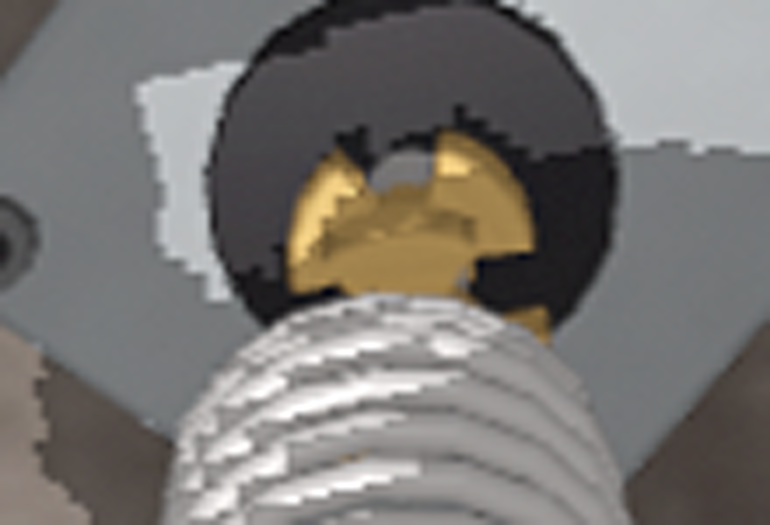

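```bash
python3 - <<'E'
from h import *
c=np.load("c6wrist.npy",allow_pickle=True).item()
print("seat",onz("wrist",205+412/7,160+ (0+335)/2/7,.018,c))
s=monitor.observe();P=s['position'];r=R.from_quat(s['tool_rot'])
for y in (.1275,.1283):
  for z in (.018,.042,.07,.0976): print(y,z,((proj("wrist",[.5557,y,z],c)-[205,160])*7).round(0))
zb=P[2]-.0328;print(zb)
for x,y in [(.5555,.126),(.5565,.1265),(.5565,.1275)]:
    e=np.array([proj("wrist",[x+.0185*np.cos(a),y+.0185*np.sin(a),zb+.0015],c) for a in np.linspace(0,6.283,90)]); e=(e-[205,160])*7; print(x,y,e.min(0).round(),e.max(0).round())
    e=np.array([proj("wrist",[x+.0185*np.cos(a),y+.0185*np.sin(a),zb+.0585],c) for a in np.linspace(0,6.283,90)]); e=(e-[205,160])*7; print(x,y,e.min(0).round(),e.max(0).round())
i=cv2.imread('pics/wrist6.png'); crop(i,190,160,145,190,4,'pics/w6b.png')
E
```

```text
seat [0.55249666 0.12874463 0.018     ]
0.1275 0.018 [407. 196.]
0.1275 0.042 [408. 264.]
0.1275 0.07 [408. 362.]
0.1275 0.0976 [408. 484.]
0.1283 0.018 [414. 195.]
0.1283 0.042 [415. 263.]
0.1283 0.07 [416. 360.]
0.1283 0.0976 [417. 482.]
0.09769317620332282
0.5555 0.126 [161. 278.] [617. 696.]
0.5555 0.126 [ 63. 615.] [ 701. 1166.]
0.5565 0.1265 [170. 289.] [626. 706.]
0.5565 0.1265 [ 76. 629.] [ 713. 1178.]
0.5565 0.1275 [182. 286.] [638. 703.]
0.5565 0.1275 [ 93. 626.] [ 730. 1175.]
```

View pics/w6b.png

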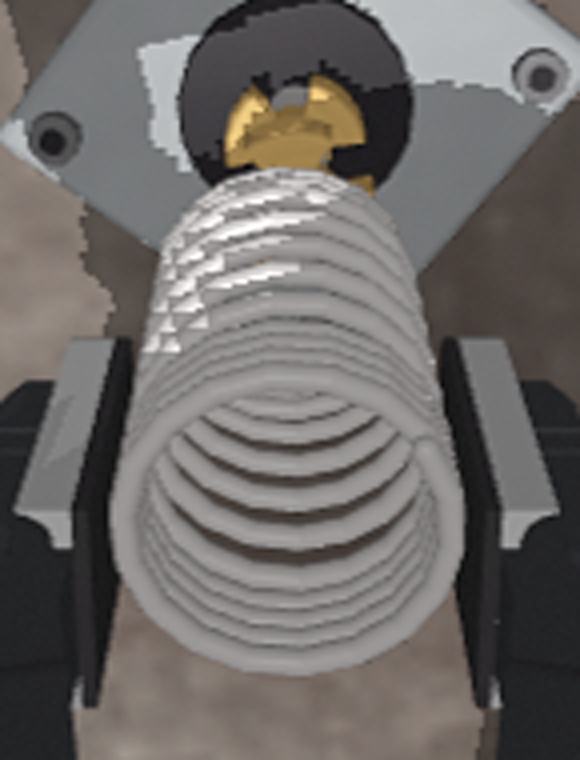

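```bash
python3 -m handwheel '[[[1,0.1,0.1,0.2,0],[1,0,0,0.2,0],[1,0,0,0.3,0],[1,0,0,0.3,0],[1,0,0,0.3,0],[1,0,0,0,0],[1,0,0,0,0]]]'; 
python3 - <<'E'
from h import *
rel(.5563,.1272,.111)
E
```

```text
clock: 8.7
position: [0.5559, 0.1273, 0.116]
tool_rot: [0.112, 0.994, -0.002, -0.006]
wrist_force: [-0.0, 0.1, -0.7]
opening: 0.0363
pos [0.5559 0.1273 0.116 ] rpy M [-0.975   0.2219  0.0124] z [-0.0134 -0.0028 -0.9999] cm [-0.05  0.    0.5 ] F [-0.   0.1 -0.7] M [-0.05  0.01 -0.03] op 0.0363 q6 -1.23 t 8.7
```

```bash
python3 -m handwheel '[[[1,-0.03,0,0.3,0],[1,0,0,0.2,0],[1,0,0,0,0],[1,0,0,0,0]]]'; 
python3 - <<'E'
from h import *
rel(.5563,.1272,.111)
for n in ['side','scene','wrist']: cv2.imwrite(f'pics/{n}7.png',camera(n))
a=cv2.resize(cv2.imread('pics/side7.png')[165:235,230:270],None,fx=8,fy=8,interpolation=cv2.INTER_CUBIC)
b=cv2.resize(cv2.imread('pics/scene7.png')[125:195,210:250],None,fx=8,fy=8,interpolation=cv2.INTER_CUBIC)
cv2.imwrite('pics/ss7.png',np.hstack([a,b]))
E
```

```text
clock: 9.03
position: [0.5562, 0.1271, 0.1104]
tool_rot: [0.112, 0.994, -0.002, -0.006]
wrist_force: [0.7, -0.2, -0.0]
opening: 0.036
pos [0.5562 0.1271 0.1104] rpy M [-0.975   0.2219  0.0124] z [-0.0134 -0.0029 -0.9999] cm [-0.    0.01 -0.06] F [ 0.7 -0.2 -0. ] M [ 0.02 -0.05 -0.03] op 0.036 q6 -1.23 t 9.0333
```

View pics/ss7.png

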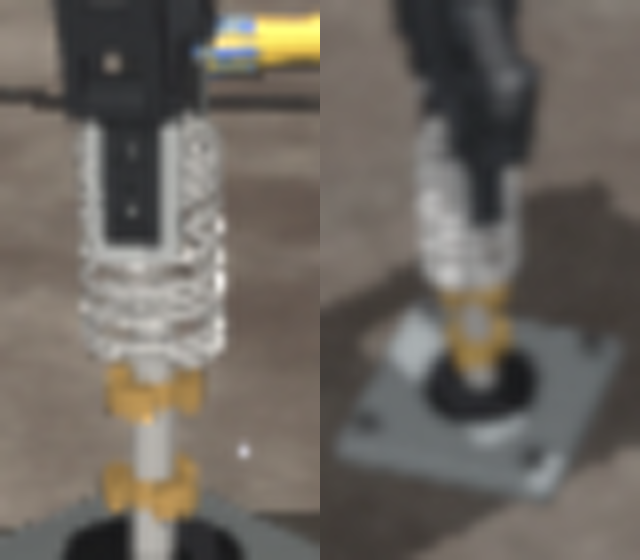

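```bash
python3 -m handwheel '[[[1,0,0,0.2,0],[1,0,0,0.2,0],[1,0,0,0.2,0],[1,0,0,0,0]]]'; 
python3 - <<'E'
from h import *
rel(.5562,.1272,.098)
E
python3 -m handwheel '[[[1,0,0,0.2,0],[1,0,0,0.2,0],[1,0,0,0.1,0]]]'; 
python3 - <<'E'
from h import *
rel(.5562,.1272,.098)
E
```

```text
clock: 9.52
position: [0.5564, 0.1272, 0.1043]
tool_rot: [0.112, 0.994, -0.002, -0.006]
wrist_force: [-0.2, 0.9, -0.5]
opening: 0.0356
pos [0.5564 0.1272 0.1043] rpy M [-0.975   0.222   0.0116] z [-0.0125 -0.0027 -0.9999] cm [0.01 0.   0.63] F [-0.2  0.9 -0.5] M [-0.01  0.04  0.05] op 0.0356 q6 -1.23 t 9.5167
clock: 9.77
position: [0.5563, 0.1271, 0.0989]
tool_rot: [0.112, 0.994, -0.002, -0.006]
wrist_force: [-0.7, 0.7, 0.4]
opening: 0.036
pos [0.5563 0.1271 0.0989] rpy M [-0.975   0.2219  0.0115] z [-0.0125 -0.0028 -0.9999] cm [0.01 0.   0.09] F [-0.7  0.7  0.4] M [ 0.03  0.01 -0.01] op 0.036 q6 -1.23 t 9.7667
```

```bash
python3 -m handwheel '[[[1,0,0,0.2,0],[1,0,0,0.2,0],[1,0,0,0.1,0],[1,0,0,0,0]]]'; 
python3 - <<'E'
from h import *
rel(.5562,.1272,.084)
E
python3 -m handwheel '[[[1,0,0,0.2,0],[1,0,0,0.2,0],[1,0,0,0.2,0],[1,0,0,0,0]]]'; 
python3 - <<'E'
from h import *
rel(.5562,.1272,.084)
E
```

```text
clock: 10.1
position: [0.5561, 0.1271, 0.0929]
tool_rot: [0.112, 0.994, -0.002, -0.006]
wrist_force: [-0.6, -0.4, -1.1]
opening: 0.0363
pos [0.5561 0.1271 0.0929] rpy M [-0.975  0.222  0.012] z [-0.0129 -0.0028 -0.9999] cm [-0.02  0.02  0.89] F [-0.6 -0.4 -1.1] M [-0.02  0.01 -0.02] op 0.0363 q6 -1.23 t 10.1
clock: 10.43
position: [0.5561, 0.1271, 0.0863]
tool_rot: [0.112, 0.994, -0.002, -0.006]
wrist_force: [-0.4, 0.2, -0.5]
opening: 0.0363
pos [0.5561 0.1271 0.0863] rpy M [-0.975   0.222   0.0119] z [-0.0128 -0.0028 -0.9999] cm [-0.01  0.01  0.23] F [-0.4  0.2 -0.5] M [-0.01  0.03 -0.01] op 0.0363 q6 -1.23 t 10.4333
```

```bash
python3 -m handwheel '[[[1,0,0,0,5],[1,0,0,0,5],[1,0,0,0,5],[1,0,0,0,5]]]'; 
python3 - <<'E'
from h import *
rel(.5562,.1272,.084)
E
python3 -m handwheel '[[[1,0,0,0,5],[1,0,0,0,5],[1,0,0,0,5],[1,0,0,0,5],[1,0,0,0,0]]]'; 
python3 - <<'E'
from h import *
rel(.5562,.1272,.084)
E
```

```text
clock: 10.77
position: [0.556, 0.1271, 0.086]
tool_rot: [0.287, 0.958, -0.003, -0.006]
wrist_force: [-0.1, -0.7, -1.1]
opening: 0.0365
pos [0.556  0.1271 0.086 ] rpy M [-0.8346  0.5507  0.0094] z [-0.0131 -0.0029 -0.9999] cm [-0.01  0.02  0.2 ] F [-0.1 -0.7 -1.1] M [-0.03  0.    0.02] op 0.0365 q6 -0.87 t 10.7667
clock: 11.18
position: [0.5561, 0.1271, 0.086]
tool_rot: [0.46, 0.888, -0.004, -0.005]
wrist_force: [-0.1, 0.1, 0.0]
opening: 0.036
pos [0.5561 0.1271 0.086 ] rpy M [-0.5774  0.8164  0.0052] z [-0.013  -0.0028 -0.9999] cm [-0.    0.02  0.2 ] F [-0.1  0.1  0. ] M [-0.07  0.01  0.01] op 0.036 q6 -0.49 t 11.1833
```

```bash
python3 -m handwheel '[[[1,0,0,0,5],[1,0,0,0,5],[1,0,0,0,3],[1,0,0,0,0]]]'; 
python3 - <<'E'
from h import *
rel(.5562,.1272,.084)
for n in ['side','wrist']: cv2.imwrite(f'pics/{n}8.png',camera(n))
crop(cv2.imread('pics/side8.png'),220,170,60,75,8,'pics/sd8.png')
E
```

```text
clock: 11.52
position: [0.5562, 0.1271, 0.086]
tool_rot: [0.556, 0.831, -0.005, -0.005]
wrist_force: [-0.4, -0.0, -0.1]
opening: 0.0361
pos [0.5562 0.1271 0.086 ] rpy M [-0.3809  0.9246  0.0023] z [-0.0128 -0.0028 -0.9999] cm [0.01 0.01 0.2 ] F [-0.4 -0.  -0.1] M [-0.06 -0.05  0.02] op 0.0361 q6 -0.27 t 11.5167
```

View pics/sd8.png

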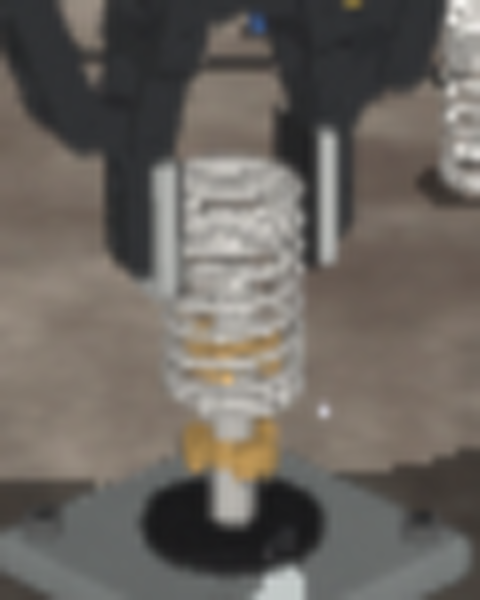

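View pics/wrist8.png

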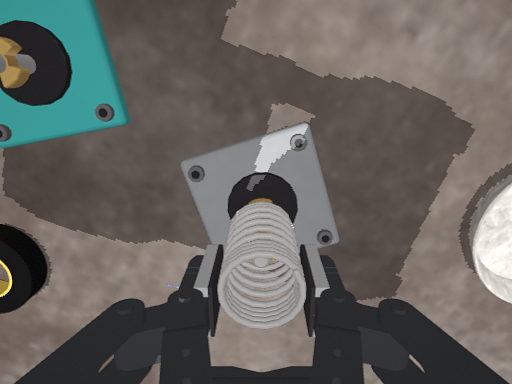

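```bash
python3 -m handwheel '[[[1,0,0,0.2,0],[1,0,0,0.2,0],[1,0,0,0.2,0],[1,0,0,0.1,0]]]'; 
python3 - <<'E'
from h import *
rel(.5562,.1272,.051)
E
python3 -m handwheel '[[[1,0,0,0.1,0],[1,0,0,0.1,0],[1,0,0,0.1,0]]]'; 
python3 - <<'E'
from h import *
rel(.5562,.1272,.051)
E
```

```text
clock: 11.95
position: [0.5562, 0.1271, 0.0785]
tool_rot: [0.551, 0.834, -0.005, -0.004]
wrist_force: [0.4, -0.5, -0.3]
opening: 0.0363
pos [0.5562 0.1271 0.0785] rpy M [-0.3923  0.9198  0.0023] z [-0.0125 -0.0028 -0.9999] cm [0.   0.04 2.75] F [ 0.4 -0.5 -0.3] M [-0.01  0.05  0.01] op 0.0363 q6 -0.28 t 11.95
clock: 12.2
position: [0.556, 0.1271, 0.0749]
tool_rot: [0.551, 0.835, -0.005, -0.005]
wrist_force: [-0.7, 0.8, -0.8]
opening: 0.0363
pos [0.556  0.1271 0.0749] rpy M [-0.3935  0.9193  0.0025] z [-0.013  -0.0028 -0.9999] cm [-0.    0.05  2.39] F [-0.7  0.8 -0.8] M [-0.04  0.02  0.04] op 0.0363 q6 -0.28 t 12.2
```

```bash
python3 -m handwheel '[[[1,0,0,0.1,0],[1,0,0,0.1,0]]]'; 
python3 -m handwheel '[[[1,0,0,0.1,0],[1,0,0,0.1,0]]]'; 
python3 -m handwheel '[[[1,0,0,0.1,0],[1,0,0,0,0]]]'; 
python3 - <<'E'
from h import *
rel(.5562,.1272,.051)
E
```

```text
clock: 12.37
position: [0.5559, 0.1271, 0.0726]
tool_rot: [0.551, 0.835, -0.005, -0.005]
wrist_force: [0.7, 0.9, -0.8]
opening: 0.0363
clock: 12.53
position: [0.5559, 0.1271, 0.0704]
tool_rot: [0.551, 0.835, -0.005, -0.005]
wrist_force: [-0.3, -0.1, -0.7]
opening: 0.0364
clock: 12.7
position: [0.5559, 0.127, 0.0692]
tool_rot: [0.551, 0.835, -0.005, -0.005]
wrist_force: [-0.2, 0.3, -0.2]
opening: 0.0362
pos [0.5559 0.127  0.0692] rpy M [-0.3937  0.9192  0.0026] z [-0.0132 -0.0028 -0.9999] cm [-0.    0.06  1.82] F [-0.2  0.3 -0.2] M [ 0.05 -0.02 -0.  ] op 0.0362 q6 -0.28 t 12.7
```

```bash
python3 -m handwheel '[[[1,0,0,0.2,0],[1,0,0,0.2,0],[1,0,0,0.2,0],[1,0,0,0.2,0]]]'; 
python3 -m handwheel '[[[1,0,0,0.2,0],[1,0,0,0.1,0],[1,0,0,0.1,0],[1,0,0,0,0]]]'; 
python3 - <<'E'
from h import *
rel(.5562,.1272,.051)
E
```

```text
clock: 13.03
position: [0.556, 0.127, 0.0608]
tool_rot: [0.551, 0.835, -0.005, -0.004]
wrist_force: [0.4, 0.8, 0.1]
opening: 0.0359
clock: 13.37
position: [0.5556, 0.127, 0.0557]
tool_rot: [0.551, 0.835, -0.005, -0.005]
wrist_force: [0.7, -0.6, -0.6]
opening: 0.0359
pos [0.5556 0.127  0.0557] rpy M [-0.3938  0.9192  0.0026] z [-0.0133 -0.0029 -0.9999] cm [-0.01  0.07  0.47] F [ 0.7 -0.6 -0.6] M [0.02 0.01 0.  ] op 0.0359 q6 -0.28 t 13.3667
```

```bash
for k in 1; do python3 -m handwheel '[[[1,0,0,0.1,0],[1,0,0,0.1,0]]]'; python3 -m handwheel '[[[1,0,0,0.1,0]]]';python3 -m handwheel '[[[1,0,0,0.07,0]]]'; python3 -m handwheel '[[[1,0,0,0.05,0]]]'; done
python3 - <<'E'
from h import *
rel(.5562,.1272,.051)
for n in ['side','wrist']: cv2.imwrite(f'pics/{n}9.png',camera(n))
crop(cv2.imread('pics/side9.png'),220,170,60,75,8,'pics/sd9.png')
E
```

```text
clock: 13.53
position: [0.5557, 0.127, 0.0537]
tool_rot: [0.551, 0.835, -0.005, -0.005]
wrist_force: [0.0, 0.8, -1.0]
opening: 0.0361
clock: 13.62
position: [0.5558, 0.127, 0.0527]
tool_rot: [0.551, 0.835, -0.005, -0.005]
wrist_force: [0.3, -0.1, -0.5]
opening: 0.0357
clock: 13.7
position: [0.5558, 0.127, 0.0519]
tool_rot: [0.551, 0.835, -0.005, -0.005]
wrist_force: [0.3, -0.1, -0.2]
opening: 0.036
clock: 13.78
position: [0.5558, 0.127, 0.0513]
tool_rot: [0.551, 0.835, -0.005, -0.005]
wrist_force: [0.2, 0.2, -0.6]
opening: 0.0364
pos [0.5558 0.127  0.0513] rpy M [-0.3937  0.9192  0.0025] z [-0.0129 -0.0028 -0.9999] cm [0.   0.05 0.03] F [ 0.2  0.2 -0.6] M [-0.01 -0.01 -0.  ] op 0.0364 q6 -0.28 t 13.7833
```

View pics/sd9.png

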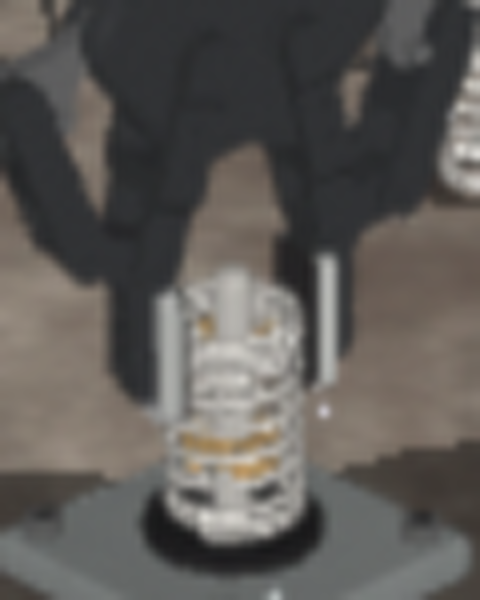

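```bash
for k in 1; do python3 -m handwheel '[[[1,0,0,0.04,0]]]'; python3 -m handwheel '[[[1,0,0,0.04,0]]]';python3 -m handwheel '[[[1,0,0,0,0]]]'; done
```

```text
clock: 13.97
position: [0.5557, 0.127, 0.051]
tool_rot: [0.551, 0.835, -0.005, -0.005]
wrist_force: [-1.9, 0.4, 7.4]
opening: 0.0359
clock: 14.05
position: [0.5558, 0.1271, 0.0509]
tool_rot: [0.551, 0.835, -0.005, -0.005]
wrist_force: [-3.7, 0.2, 12.5]
opening: 0.0359
clock: 14.13
position: [0.5558, 0.1271, 0.0512]
tool_rot: [0.551, 0.835, -0.005, -0.004]
wrist_force: [-0.2, 1.3, -0.0]
opening: 0.0361
```

```bash
python3 -m handwheel '[[[0,0,0,0,0],[-0.3,0,0,0,0],[-0.6,0,0,0,0],[-1,0,0,0,0],[-1,0,0,0,0],[-1,0,0,0,0]]]'; python3 -m handwheel '[[[-1,0,0,-0.5,0],[-1,0,0,-1,0],[-1,0,0,-1.5,0],[-1,0,0,-2,0],[-1,0,0,-2,0],[-1,0,0,-2,0],[-1,0,0,-2,0],[-1,0,0,0,0]]]';  python3 -m handwheel '[[[-1,0,0,0,0],[-1,0,0,0,0]]]'
python3 - <<'E'
from h import *
rel(.5562,.1272,.16)
for n in ['side','wrist','scene']: cv2.imwrite(f'pics/{n}10.png',camera(n))
a=cv2.resize(cv2.imread('pics/side10.png')[175:245,220:280],None,fx=6,fy=6,interpolation=cv2.INTER_CUBIC)
b=cv2.resize(cv2.imread('pics/scene10.png')[125:195,200:260],None,fx=6,fy=6,interpolation=cv2.INTER_CUBIC)
cv2.imwrite('pics/ss10.png',np.hstack([a,b]))
E
```

```text
clock: 14.63
position: [0.556, 0.1271, 0.0513]
tool_rot: [0.551, 0.835, -0.004, -0.004]
wrist_force: [-0.8, -0.1, -1.0]
opening: 0.0853
clock: 15.3
position: [0.5567, 0.1273, 0.1705]
tool_rot: [0.551, 0.835, -0.005, -0.005]
wrist_force: [0.4, 0.0, 1.5]
opening: 0.0851
clock: 15.47
position: [0.5572, 0.1274, 0.1728]
tool_rot: [0.551, 0.835, -0.004, -0.004]
wrist_force: [1.2, 0.1, -0.2]
opening: 0.0852
pos [0.5572 0.1274 0.1728] rpy M [-0.3938  0.9192  0.0017] z [-0.01   -0.0024 -0.9999] cm [ 0.02 -0.09  1.28] F [ 1.2  0.1 -0.2] M [-0.   -0.02 -0.02] op 0.0852 q6 -0.28 t 15.4667
```

View pics/ss10.png

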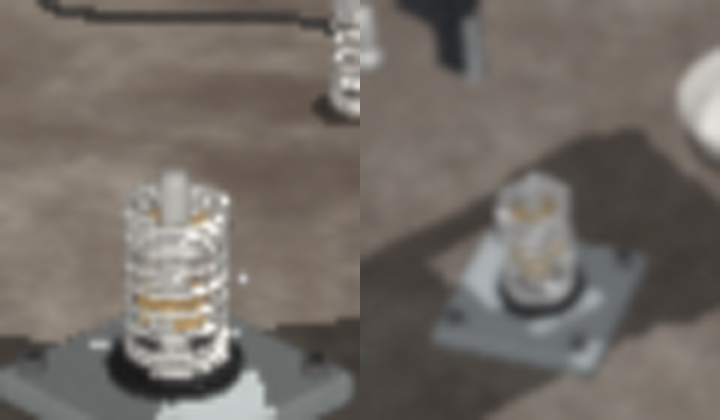

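View pics/wrist10.png

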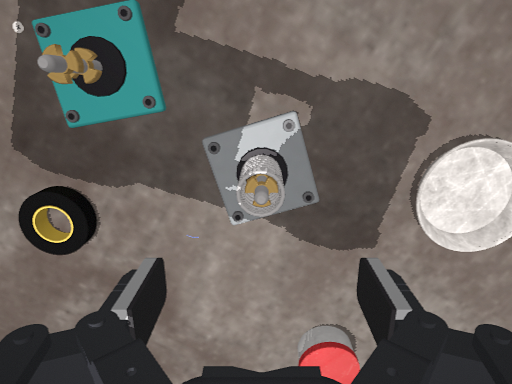

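View pics/scene10.png

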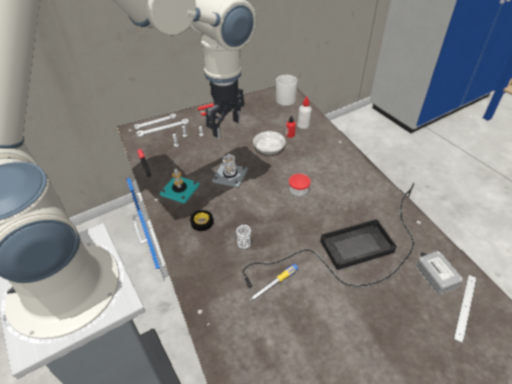

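```bash
python3 -m handwheel '[[[-1,0,0,0,0],[-1,0,0,0,0],[-1,0,0,0,0]]]'; python3 -c "
from plant import bot; print(bot.job_done())"
```

```text
clock: 15.87
position: [0.5556, 0.1272, 0.1697]
tool_rot: [0.551, 0.835, -0.006, -0.006]
wrist_force: [-0.2, -0.0, 0.1]
opening: 0.0849
the job is handed in; nothing more can be done
None
```

The spring is seated on the grey post and released, and I handed the job in at about 16 s. The hand-in reports no verdict.

- **Threading:** I took the spring farthest from the base. A view straight down its bore showed the tang at 110°, almost in line with a gap in the upper collar. It went through both collars without snagging. Between them I turned it about 55° to match a gap in the lower collar.
- **Forces:** There was no measurable contact until the seat. There the wrist force rose briefly to about 12.5 N, against the 35 N limit.
- **Last checks:** With the gripper clear, the side view shows the spring upright and within about 1 mm of centre. The rod stands roughly 10 mm above the spring's top, as it should when seated. The final TCP height at contact put the spring's lower end at 18.2 mm, against the seat's 18 mm. In the final scene view the tin, tape roll, dish and blue screwdriver look unmoved.
- **Disagreement:** While lining up over the rod, the three cameras differed by 1–2 mm on the sideways offset. I used a compromise position biased towards the tang's clearance, and no side force appeared on the way down.

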